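Charge the hand vacuum pump

TASK

On the blue-based hand vacuum pump, push the red-balled vent lever fully over from the front (red dot) side to the back (green dot) side with a fingertip; only then press the yellow plunger all the way down and let it spring back up, again and again, until the red indicator pin stands fully out and the green band at its foot shows clear above the brass collar. Leave the plunger up and the lever closed, keep off the indicator pin, do not lift or shift the pump, and leave the other things on the table where they are.

Things in the scene. Friction and masses are not known exactly. Their poses are not given: they have to be found in the camera images.
- pump: Hand vacuum pump, 3 kg, loose on rubber feet; blue base 120 (x) x 250 (y) x 16 mm. Origin: centre of its underside; front -x (roughly to the robot), back +x (hose barb). Along y: at -85 mm grey valve block with vent lever; at 0 aluminium barrel (58 mm across, top 94 mm up) with plunger; at +85 mm grey 40 x 40 mm indicator housing (brass collar to 72 mm up).
- plunger_top (a point): Centre of the top of the plunger's yellow mushroom knob (54 mm across, 22 mm thick); 138 mm above the table when up, 113 mm when fully pressed. Pressed straight down: the spring takes 5 N to start and 10 N at the bottom, plus about 2 N to drive the pin. It springs back up by itself in about 0.2 s when let go.
- plunger (a joint): How far the plunger is pressed, m: 0 up (sprung), 0.025 fully down. Each full press after a full return raises the pin by one step of about 11 mm (the first may give less), during the press; short presses or returns raise it less or not at all, and the last press must go down to at least 0.021. Three to five presses are needed, by how far out the pin starts; more do no harm.
- vent_lever_ball (a point): Centre of the red ball (20 mm across) at the end of the vent lever, a 9 mm steel rod, 60 mm from the hinge to the ball's centre.
- vent_lever_hinge (a point): Centre of the vent lever's hinge, 55 mm above the pump's underside at x = 0, y = -85 mm of the pump; the axis is the pump's y. Grey cheeks reach 68 mm up round the hinge, 11 mm to the front and back of it.
- vent_lever (a joint): Angle of the vent lever, rad: 0 leans 0.6 rad to the pump's front (-x), open; 0.6 upright; 1.2 leans 0.6 rad to the back (+x), closed. Stays where left; friction 0.05 N m (about 1 N at the ball).
- pin_top (a point): Centre of the top of the red indicator pin, 12 mm thick, at x = 0, y = +85 mm of the pump; 75 mm above the table when in, about 130 mm when fully out.
- pin (a joint): How far the indicator pin is out, m: starts 0 to 0.016; fully out 0.055 to 0.056. It stays where it is between presses (friction 2 N).
- indicator: The red pin itself with the green band at its foot (about 12 mm high, seen when the pin is fully out); origin on the pin's axis, 3 mm under its top. Not to be touched.
- brass_weight: Small brass weight, 33 x 33 x 44 mm, in front of the pump; origin at the centre of its underside. Leave it.
- nippers: Red-handled nippers, 65 x 139 x 13 mm, lying in front of the pump; origin at the centre of the underside. Leave them.
- cobalt_lump: Blue glass lump, 39 x 52 x 24 mm, to the left of the pump; origin at the centre of the underside. Leave it.
- mug: White mug, 60 x 85 x 50 mm, to the left of the work; origin at the centre of its underside. Leave it.
- tape: Roll of tape lying flat, 104 x 102 x 25 mm, to the left; origin at the centre of its underside. Leave it.

How it is judged:
On the way, in this order (a step that is already met when the one before it is completed fails the run):
1. the vent lever is pushed over to the closed (back) side (value of joint vent_lever above 1.05 rad), for 0.1 s.
2. the indicator pin has been pumped fully out (value of joint pin above 0.052 m), for 0.1 s.
At the end, for the whole second after the job is handed in: The vent lever is closed (joint above 1.05 rad of 1.2), the indicator pin is out by more than 52 mm, the plunger is up (within 3 mm), the pump is at rest within 30 mm of where it stood, and the five other loose things are within 30 mm of where they stood (value of joint vent_lever above 1.05 rad and value of joint pin above 0.052 m and value of joint plunger below 0.003 m and distance of each of pump, brass_weight, nippers, cobalt_lump, mug, tape from where it was at the start of the episode below 0.03 m and linear speed of pump below 0.02 m/s); the robot touches nothing.
It fails at once if the plunger is pumped (12 mm or more) while the vent lever is not closed (value of joint plunger above 0.012 m and value of joint vent_lever below 1 rad).
It fails at once if the indicator pin is touched with more than 1 N (contact force between any of the fingers, the arm and indicator above 1 N).
It fails at once if the pump is lifted by 10 mm or shifted by 30 mm (height (world z) of pump above 0.01 m or distance of pump from where it was at the start of the episode above 0.03 m).
It fails at once if one of the other loose things is lifted or moved by 30 mm (distance of any of brass_weight, nippers, cobalt_lump, mug, tape from where it was at the start of the episode above 0.03 m).
It also fails if it takes over 42 s, if anything falls off the work surface, if the arm or the gripper's body presses on something with over 40 N, if the wrist force passes 120 N, or if a joint passes its speed limit or range.

ROBOT

A 6-joint arm with a two-finger parallel gripper is mounted at the origin on the work surface; the furniture and walls round the work are solid. World frame = base frame: x ahead of the robot, y to its left, z up, the work surface at z = 0. Lengths are in m, angles in rad, forces in N, time in s.
With the tool pointing down it reaches from about 0.3 to 0.875 m from the base axis. Payload 6.4 kg.
Tool frame: the origin (TCP) lies on the centre line of the jaws, within the pads' length; the fingertips stand 25 mm ahead of it and the grasp point (between the pads) lies 6 mm ahead of it; z points along the fingers, y is the line along which they close (so a half turn about z gives the same grasp; the last joint's range is limited). The gripper opens to 85 mm and grips with 20 to 120 N. Pads are 22 mm wide; open, the fingers measure 114 mm over their backs; the gripper's body (76 mm by 85 mm) begins 54 mm behind the grasp point. The pads swing forward as they close: fully open they stand 13 mm farther back than shut.
Start: joints at [-1.468, 0.181, 1.607, -0, 1.354, -0.206], TCP at [0.175, -0.548, 0.256] pointing down, gripper open.
Joint ranges: [-2.99, 2.99], [-0.89, 2.07], [0.3, 2.58], [-1.14, 4.28], [0, 2.63], [-3.12, 3.12]. Speed limits (rad/s): [2.57, 2.57, 3.01, 3.14, 3.14, 3.14].

INTERFACE

Orientations are given as a unit quaternion [w, x, y, z].
In Python, from bench import get_obs, camera, hand_in, spot_in gives the robot as it stands.
- The arm moves only by the shell command python3 -m jog 'ROWS'. ROWS is JSON, one flat list of numbers, 7 for each row, row after row: the shift along the tool's x, y, z in m, then the turn, a rotation vector about the tool's x, y, z in rad, then the closure, from 0 (fully open) to 1 (shut). A call has 1 to 20 rows; each row is the pose to reach, as a shift and turn from the pose commanded when the call began, along the tool's axes at that moment; what a row does not reach only later rows make up. A row lasts 1/8 s, in which the tool goes at most 62.5 mm and 10.7 degrees, less where a joint would pass 70% of its speed; a pose out of reach is approached as far as the arm can. A call with a gripper value outside its range is refused whole. The fingers move at their own pace and stop on an object; the grip force is fixed at half the most. Time passes only in rows, so rows that repeat a pose let the fingers close. It gives the time, the measured TCP pose, the force, the opening and the grip force at its end, in the units of the state.
- get_obs(): the state, without advancing time (a new reading comes with each control period).
- camera(name): name is "side" or "top" or "wrist"; returns a dict with "frame" (420x560x3 uint8, red, green, blue), "mtx" (3x3 intrinsics, pixels), "extrinsics" (4x4, takes a point from camera to world coordinates). Camera axes: x right, y up, looking along -z (the intrinsics and any distortion apply to the point x, -y, -z); pixel columns grow to the right and rows downward; lengths in m; the calibration is good to about 2 mm. A picture is of the moment at which its call begins. There is no depth.
- hand_in(): hands the job in; it is judged then, once.
Trained networks look in a picture, given as the dict that the camera call returned (one of the last four; its "shot" number tells which), for a name from the list of things; names that differ only in an ending like _2 or _b are one class to them, and where a whole thing is asked for, a point or a joint stands for the part that bears it (a point fixed in the world has none). Each returns a list of dicts, best first, with "confidence" (0 to 1); they miss things now and then, are a little off and sometimes report something else, mostly with a low value. They report only what shows in the picture. A call takes as long as a camera call.
- spot_in(picture, name): "xyz" ([x, y, z] in m, in world coordinates, good to about 4 mm: the middle of the surface that is visible of it).
The state is a dict: "time_s": time; "q": joint angles; "dq": joint speeds; "joint_efforts": joint torques, N m; "eef_pos": TCP position; "eef_rot": TCP orientation; "wrist_force": force on the tool from outside, world axes, zero at the start; "torque": the same for the moment, N m; "opening": opening from 0.0 (shut) to 1.0 (fully open); "grasp_force": force on a finger pad.
Only numpy, scipy, OpenCV 4.12 (cv2) and the standard library are available. Lean on these libraries where they do the work, as an engineer would, in place of code of your own. Each camera call takes 0.05 s, during which the arm holds its last target. There are 200 camera calls.

## Working session

There is one attempt and no reset: what is moved stays moved. The work goes in short steps, Python scripts to look and compute and a shell command to move; the robot and the scene stay as the last step left them, time stands still between calls to the robot, and variables do not carry over. Pictures are saved under pics/ and viewed, at most 10 in all, crops included, and the job is handed in when it is done.

```bash
mkdir -p pics; cat > h.py <<'E'
import numpy as np,cv2
from bench import get_obs,camera,hand_in,spot_in
def save(c,n): cv2.imwrite('pics/'+n,c['frame'][:,:,::-1])
def proj(c,p):
    T=np.linalg.inv(c['extrinsics']);q=T[:3,:3]@np.array(p)+T[:3,3];q=q*[1,-1,-1]
    u=c['mtx']@q;return (u[:2]/u[2]).round(0)
E
python3 - <<'E'
from h import *
o=get_obs();print(o['time_s'],o['eef_pos'],o['eef_rot'],o['opening'])
ims=[]
for v in ['top','side']:
    c=camera(v);save(c,v+'0.png');print(v,c['extrinsics'].round(2).tolist())
    for n in ['pump','plunger_top','vent_lever_ball','vent_lever_hinge','pin_top','brass_weight','nippers','cobalt_lump','mug','tape']:
        r=spot_in(c,n)
        print(n,[(np.round(d['xyz'],3).tolist(),round(d['confidence'],2),proj(c,d['xyz']).tolist()) for d in r[:2]])
E
```

```text
0.0 [ 0.17471939 -0.54726195  0.25536928] [-9.10504831e-04  9.88102503e-01  1.53794054e-01  5.65981989e-05] 1.000320833293721
top [[0.01, 0.99, -0.14, 0.31], [-1.0, 0.02, 0.03, 0.03], [0.03, 0.13, 0.99, 1.25], [0.0, 0.0, 0.0, 1.0]]
pump [([0.503, -0.118, 0.016], 0.8, [331.0, 200.0])]
plunger_top [([0.504, -0.122, 0.135], 0.76, [340.0, 191.0])]
vent_lever_ball []
vent_lever_hinge [([0.504, -0.121, 0.021], 0.7, [333.0, 199.0])]
pin_top []
brass_weight [([0.404, -0.214, 0.026], 0.5, [372.0, 242.0])]
nippers []
cobalt_lump [([0.47, 0.047, 0.02], 0.77, [263.0, 212.0])]
mug [([0.383, 0.192, 0.024], 0.78, [200.0, 248.0]), ([0.358, -0.095, 0.013], 0.67, [321.0, 261.0])]
tape [([0.498, 0.307, 0.025], 0.82, [152.0, 198.0])]
side [[1.0, -0.02, 0.03, 0.5], [0.03, 0.68, -0.74, -0.77], [-0.0, 0.74, 0.68, 0.84], [0.0, 0.0, 0.0, 1.0]]
pump [([0.512, -0.153, 0.019], 0.84, [290.0, 301.0])]
plunger_top [([0.512, -0.136, 0.136], 0.77, [291.0, 258.0]), ([0.491, 0.285, 0.023], 0.6, [283.0, 171.0])]
vent_lever_ball [([0.526, -0.216, 0.092], 0.49, [298.0, 305.0])]
vent_lever_hinge [([0.511, -0.154, 0.016], 0.58, [289.0, 303.0])]
pin_top [([0.365, -0.103, 0.012], 0.23, [223.0, 283.0])]
brass_weight [([0.407, -0.226, 0.025], 0.61, [236.0, 328.0]), ([0.368, -0.102, 0.011], 0.42, [224.0, 283.0])]
nippers [([0.364, -0.103, 0.011], 0.65, [222.0, 284.0])]
cobalt_lump [([0.474, 0.038, 0.016], 0.75, [274.0, 237.0])]
mug [([0.381, 0.186, 0.036], 0.98, [240.0, 190.0])]
tape [([0.492, 0.285, 0.021], 0.89, [283.0, 172.0])]
```

View pics/top0.png

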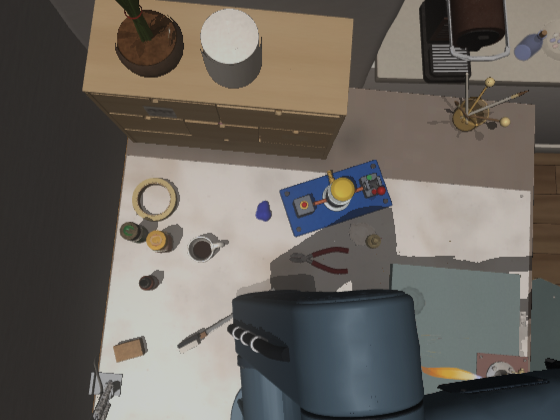

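View pics/side0.png

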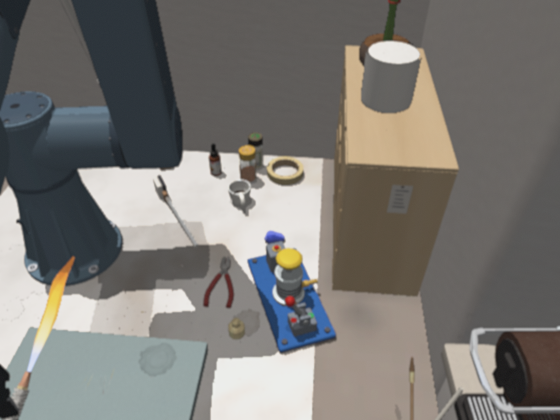

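The top view shows the pump's base with corners at about (280,189), (379,160), (392,203) and (295,235). The plunger is at (342,190), the red ball at about (381,190) and the pin housing at (304,205). A cabinet stands close behind the pump. Next I fit the base.

```bash
cat >> h.py <<'E'
def ray(c,uv,z):
    k=np.linalg.inv(c['mtx'])@[uv[0],uv[1],1];d=c['extrinsics'][:3,:3]@(k*[1,-1,-1]);o=c['extrinsics'][:3,3]
    return o+d*(z-o[2])/d[2]
E
python3 - <<'E'
from h import *
for v,box in [('top',(270,150,400,245)),('side',(240,225,340,355))]:
    c=camera(v);f=c['frame'];h=cv2.cvtColor(f,cv2.COLOR_RGB2HSV)
    m=cv2.inRange(h,(105,120,50),(125,255,255));M=np.zeros_like(m);x0,y0,x1,y1=box;M[y0:y1,x0:x1]=m[y0:y1,x0:x1]
    n,l,s,_=cv2.connectedComponentsWithStats(M);i=1+np.argmax(s[1:,4])
    ys,xs=np.nonzero(l==i)
    P=np.array([ray(c,(a,b),.014)[:2] for a,b in zip(xs,ys)],np.float32)
    r=cv2.minAreaRect(P*1000);print(v,s[i],r)
    z=cv2.resize(f[y0-8:y1+8,x0-8:x1+8],None,fx=5,fy=5,interpolation=cv2.INTER_CUBIC) if v=='top' else cv2.resize(f[y0:y1,x0:x1],None,fx=4.5,fy=4.5,interpolation=cv2.INTER_CUBIC)
    cv2.imwrite(f'pics/{v}z.png',z[:,:,::-1])
    red=cv2.inRange(h,(0,170,90),(6,255,255))|cv2.inRange(h,(172,170,90),(180,255,255))
    R=np.zeros_like(m);R[y0:y1,x0:x1]=red[y0:y1,x0:x1]
    n,l,s,ce=cv2.connectedComponentsWithStats(R)
    for k in range(1,n):
        if s[k,4]>8: print('red',ce[k].round(1),s[k,4],ray(c,ce[k],.105).round(3),ray(c,ce[k],.085).round(3))
    print([ (zz,ray(c,(330,158) if v=='top' else (335,285),zz).round(3)) for zz in (0,.3)])
E
```

```text
top [ 280  176  112   60 2357] ((510.1597595214844, -128.37753295898438), (116.63691711425781, 247.04727172851562), 18.881465911865234)
red [381.  190.1] 41 [ 0.513 -0.219  0.105] [ 0.517 -0.223  0.085]
red [374. 191.] 9 [ 0.511 -0.203  0.105] [ 0.515 -0.207  0.085]
red [303.8 204. ] 10 [ 0.479 -0.046  0.105] [ 0.482 -0.047  0.085]
[(0, array([ 0.61 , -0.116,  0.   ])), (0.3, array([ 0.538, -0.082,  0.3  ]))]
side [ 249  256   86   96 2589] ((509.48748779296875, -132.98072814941406), (117.01956176757812, 247.0673370361328), 18.739009857177734)
red [289.7 300.5] 57 [ 0.511 -0.215  0.105] [ 0.511 -0.2    0.085]
[(0, array([ 0.613, -0.091,  0.   ])), (0.3, array([ 0.573, -0.332,  0.3  ]))]
```

View pics/topz.png

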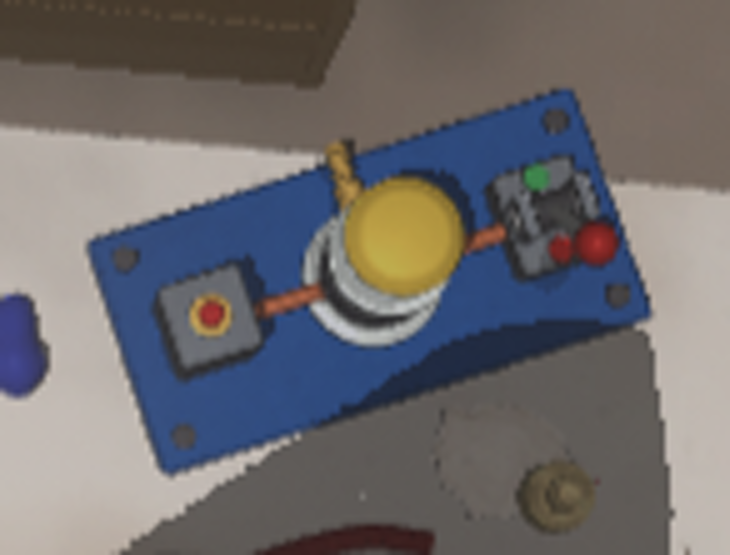

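View pics/sidez.png

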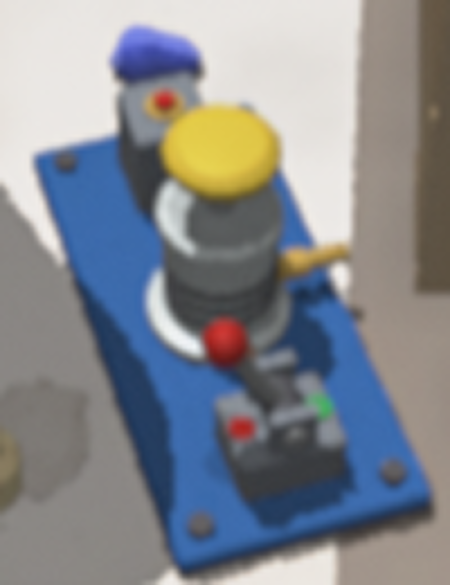

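The base fit puts the pump centre at (0.510, -0.130) with yaw 18.8°, so the tool's x is already along the pump's x. The ball shows at (381,190), on the front side. I go in front of the lever with the gripper shut.

```bash
python3 -m jog '[0.06,-0.03,0,0,0,0,1, 0.12,-0.06,0,0,0,0,1, 0.17,-0.09,0,0,0,0,1, 0.22,-0.12,0,0,0,0,1, 0.27,-0.15,0,0,0,0,1, 0.32,-0.18,0,0,0,0,1, 0.372,-0.209,0,0,0,0,1, 0.372,-0.209,0,0,0,0,1, 0.372,-0.209,0.05,0,0,0,1, 0.372,-0.209,0.1,0,0,0,1, 0.372,-0.209,0.14,0,0,0,1, 0.372,-0.209,0.14,0,0,0,1, 0.372,-0.209,0.14,0,0,0,1]'
python3 - <<'E'
from h import *
o=get_obs();print(o['time_s'],o['eef_pos'],o['eef_rot'],o['opening'],o['wrist_force'])
c=camera('side');p=o['eef_pos']
print(proj(c,p),proj(c,p-[0,0,.025]))
cv2.imwrite('pics/a.png',cv2.resize(c['frame'][200:360,180:380],None,fx=3,fy=3)[:,:,::-1])
E
```

```text
time_s: 2.82
eef_pos: [0.4661, -0.2369, 0.1178]
eef_rot: [0.001, 0.988, 0.153, 0.001]
wrist_force: [0.9, 0.3, -0.0]
opening: -0.001
grasp_force: 0.0
2.825 [ 0.46614922 -0.23691974  0.11783005] [7.81593914e-04 9.88160556e-01 1.53420208e-01 5.86727145e-04] -0.001046783389601362 [ 0.89191099  0.32100578 -0.01257274]
[265. 305.] [265. 314.]
```

View pics/a.png

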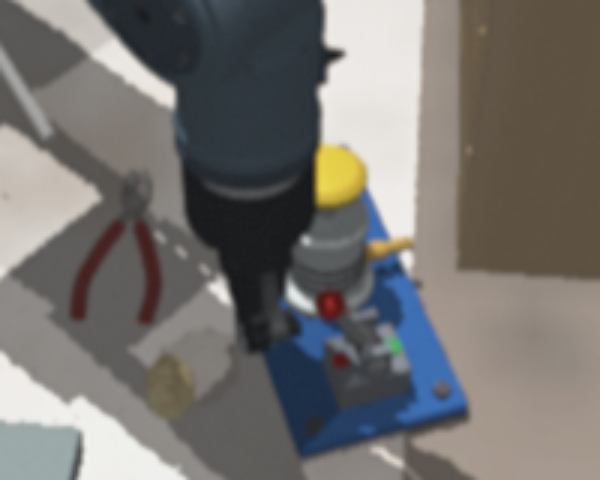

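The tip is at about (267,315) in the full side frame, in front of the ball at (290,301), and nothing is touched. I push along the pump's x.

```bash
python3 -m jog '[0.012,-0.004,0,0,0,0,1, 0.024,-0.004,0,0,0,0,1, 0.034,-0.004,0,0,0,0,1, 0.044,-0.004,0,0,0,0,1, 0.054,-0.004,0,0,0,0,1, 0.063,-0.004,0,0,0,0,1, 0.072,-0.004,0,0,0,0,1, 0.078,-0.004,0,0,0,0,1, 0.08,-0.004,0,0,0,0,1, 0.08,-0.004,0,0,0,0,1]'
python3 - <<'E'
from h import *
c=camera('side')
cv2.imwrite('pics/b.png',cv2.resize(c['frame'][200:360,180:380],None,fx=3,fy=3)[:,:,::-1])
E
```

```text
time_s: 4.12
eef_pos: [0.5408, -0.2075, 0.1163]
eef_rot: [-0.0, 0.988, 0.154, 0.0]
wrist_force: [-0.3, -0.6, -0.4]
opening: 0.001
grasp_force: 0.1
```

View pics/b.png

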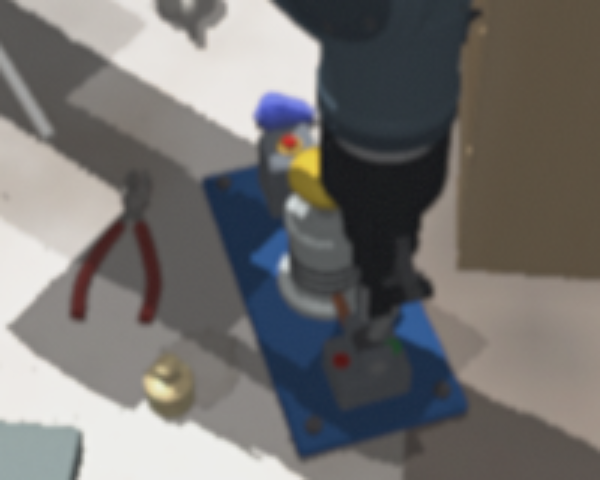

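The pump has not moved (its base corner is still at crop (465,410)), and the finger stands above the valve block with the lever pushed behind it. I push on until the stop is felt.

```bash
python3 -m jog '[0.003,0,0,0,0,0,1, 0.006,0,0,0,0,0,1, 0.008,0,0,0,0,0,1, 0.008,0,0,0,0,0,1]'; python3 -m jog '[0.002,0,0,0,0,0,1, 0.004,0,0,0,0,0,1, 0.004,0,0,0,0,0,1]'
```

```text
time_s: 4.68
eef_pos: [0.5484, -0.2051, 0.1163]
eef_rot: [0.0, 0.988, 0.154, -0.0]
wrist_force: [-1.7, -0.8, 0.0]
opening: -0.002
grasp_force: 0.6
time_s: 5.05
eef_pos: [0.5495, -0.2047, 0.1159]
eef_rot: [-0.0, 0.988, 0.154, -0.003]
wrist_force: [-12.6, -4.9, 4.6]
opening: 0.003
grasp_force: 7.1
```

The stop is felt at 13 N. I back off, rise and go over the plunger.

```bash
python3 -m jog '[-0.015,0,0,0,0,0,1, -0.03,0,0,0,0,0,1, -0.03,0,-0.04,0,0,0,1, -0.03,0,-0.08,0,0,0,1, -0.03,0,-0.08,0,0,0,1, -0.018,-0.04,-0.08,0,0,0,1, -0.018,-0.083,-0.08,0,0,0,1, -0.018,-0.083,-0.08,0,0,0,1, -0.018,-0.083,-0.08,0,0,0,1]'
python3 - <<'E'
from h import *
c=camera('side')
for n in ['vent_lever_ball','plunger_top','pump','pin_top']: print(n,[(np.round(d['xyz'],3).tolist(),round(d['confidence'],2)) for d in spot_in(c,n)[:2]])
cv2.imwrite('pics/c.png',cv2.resize(c['frame'][200:360,180:380],None,fx=3,fy=3)[:,:,::-1])
E
```

```text
time_s: 6.18
eef_pos: [0.5096, -0.1305, 0.196]
eef_rot: [0.0, 0.988, 0.154, 0.0]
wrist_force: [-0.3, -0.0, 0.2]
opening: -0.002
grasp_force: 0.0
vent_lever_ball [([0.562, -0.203, 0.088], 0.6), ([0.516, -0.152, 0.014], 0.27)]
plunger_top [([0.511, -0.136, 0.136], 0.86)]
pump [([0.513, -0.155, 0.018], 0.74), ([0.38, 0.189, 0.038], 0.69)]
pin_top [([0.556, -0.204, 0.088], 0.54)]
```

View pics/c.png

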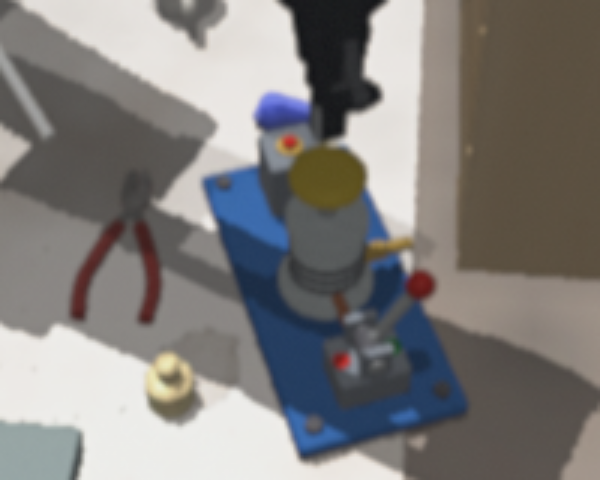

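The lever is closed, with the ball at crop (420,285) on the green side, and the pump stands where it was. The tip is over the yellow knob. First press.

```bash
python3 -m jog '[0,0,0.015,0,0,0,1, 0,0,0.03,0,0,0,1, 0,0,0.04,0,0,0,1, 0,0,0.05,0,0,0,1, 0,0,0.056,0,0,0,1, 0,0,0.059,0,0,0,1, 0,0,0.059,0,0,0,1]'; python3 -m jog '[0,0,0.002,0,0,0,1,0,0,0.002,0,0,0,1]'
```

```text
time_s: 7.3
eef_pos: [0.5094, -0.1302, 0.1376]
eef_rot: [-0.0, 0.988, 0.154, -0.001]
wrist_force: [-4.5, 1.1, 11.1]
opening: -0.0
grasp_force: 5.7
time_s: 7.55
eef_pos: [0.5096, -0.1303, 0.1374]
eef_rot: [0.0, 0.988, 0.154, -0.001]
wrist_force: [-10.7, 3.2, 25.2]
opening: 0.002
grasp_force: 12.9
```

The bottom stop is felt at 25 N. I repeat with full returns.

```bash
python3 -m jog '[0,0,-0.018,0,0,0,1, 0,0,-0.036,0,0,0,1, 0,0,-0.036,0,0,0,1, 0,0,-0.036,0,0,0,1, 0,0,-0.024,0,0,0,1, 0,0,-0.012,0,0,0,1, 0,0,-0.004,0,0,0,1, 0,0,0,0,0,0,1, 0,0,0,0,0,0,1, 0,0,-0.018,0,0,0,1, 0,0,-0.036,0,0,0,1, 0,0,-0.036,0,0,0,1, 0,0,-0.036,0,0,0,1, 0,0,-0.024,0,0,0,1, 0,0,-0.012,0,0,0,1, 0,0,-0.004,0,0,0,1, 0,0,0,0,0,0,1, 0,0,0,0,0,0,1]'
python3 -m jog '[0,0,-0.018,0,0,0,1, 0,0,-0.036,0,0,0,1, 0,0,-0.036,0,0,0,1, 0,0,-0.036,0,0,0,1, 0,0,-0.024,0,0,0,1, 0,0,-0.012,0,0,0,1, 0,0,-0.004,0,0,0,1, 0,0,0,0,0,0,1, 0,0,0,0,0,0,1, 0,0,-0.018,0,0,0,1, 0,0,-0.036,0,0,0,1, 0,0,-0.036,0,0,0,1, 0,0,-0.036,0,0,0,1, 0,0,-0.024,0,0,0,1, 0,0,-0.012,0,0,0,1, 0,0,-0.004,0,0,0,1, 0,0,0,0,0,0,1, 0,0,0,0,0,0,1]'
python3 -m jog '[0,0,-0.018,0,0,0,1, 0,0,-0.036,0,0,0,1, 0,0,-0.036,0,0,0,1, 0,0,-0.036,0,0,0,1, 0,0,-0.024,0,0,0,1, 0,0,-0.012,0,0,0,1, 0,0,-0.004,0,0,0,1, 0,0,0,0,0,0,1, 0,0,0,0,0,0,1, 0,0,-0.03,0,0,0,1, 0,0,-0.08,0,0,0,1, 0,0,-0.13,0,0,0,1, 0,0,-0.15,0,0,0,1, -0.08,0.08,-0.15,0,0,0,1, -0.15,0.15,-0.15,0,0,0,1, -0.15,0.15,-0.15,0,0,0,1, -0.15,0.15,-0.15,0,0,0,1]'
python3 - <<'E'
from h import *
c=camera('side');f=c['frame'][200:360,200:360]
d=camera('top');g=d['frame'][150:245,270:400]
cv2.imwrite('pics/d.png',np.hstack([cv2.resize(f,(400,400),interpolation=cv2.INTER_CUBIC),cv2.resize(g,(400,292),interpolation=cv2.INTER_CUBIC)[:, :] if 0 else cv2.copyMakeBorder(cv2.resize(g,(400,292)),0,108,0,0,cv2.BORDER_CONSTANT)])[:,:,::-1])
for n in ['vent_lever_ball','plunger_top','pump','pin_top']: print(n,[(np.round(k['xyz'],3).tolist(),round(k['confidence'],2)) for k in spot_in(c,n)[:2]])
E
```

```text
time_s: 9.8
eef_pos: [0.5102, -0.1304, 0.1374]
eef_rot: [0.0, 0.988, 0.154, 0.0]
wrist_force: [-8.9, 3.2, 27.4]
opening: -0.0
grasp_force: 13.7
time_s: 12.05
eef_pos: [0.5102, -0.1304, 0.1374]
eef_rot: [0.0, 0.988, 0.154, 0.0]
wrist_force: [-9.2, 3.9, 27.7]
opening: -0.005
grasp_force: 13.7
time_s: 14.18
eef_pos: [0.4104, -0.3211, 0.2834]
eef_rot: [-0.001, 0.988, 0.152, -0.001]
wrist_force: [-0.1, 0.4, -0.1]
opening: 0.001
grasp_force: 0.0
vent_lever_ball [([0.561, -0.204, 0.088], 0.59)]
plunger_top [([0.51, -0.138, 0.136], 0.87), ([0.511, -0.152, 0.022], 0.35)]
pump [([0.512, -0.153, 0.023], 0.97)]
pin_top [([0.486, -0.054, 0.111], 0.64), ([0.491, 0.285, 0.022], 0.21)]
```

View pics/d.png

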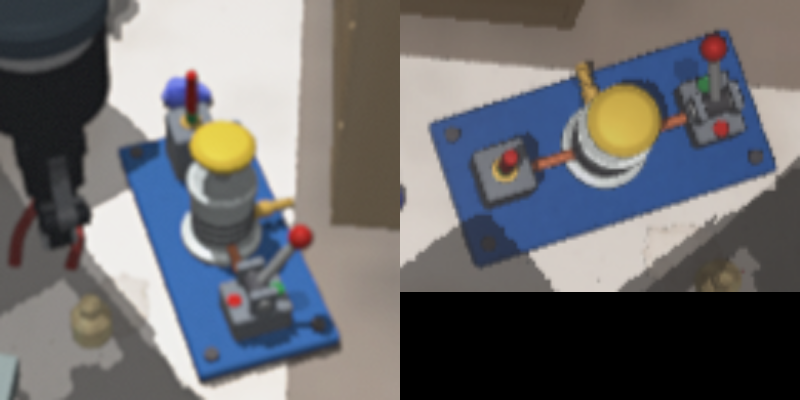

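The lever is closed (ball at (300,237) in the left panel), the plunger is up, and the pin is well out, with its top at (191,76). I check the green band.

```bash
python3 - <<'E'
from h import *
c=camera('side');f=c['frame'];h=cv2.cvtColor(f,cv2.COLOR_RGB2HSV)
cv2.imwrite('pics/e.png',cv2.resize(f[220:260,255:300],(540,480),interpolation=cv2.INTER_CUBIC)[:,:,::-1])
b=np.array([.510,-.130])+.085*np.array([-.322,.947])
print('collar',proj(c,[*b,.072]),'top in',proj(c,[*b,.075]),'top out',proj(c,[*b,.130]))
E
```

```text
collar [277. 248.] top in [277. 247.] top out [277. 229.]
```

View pics/e.png

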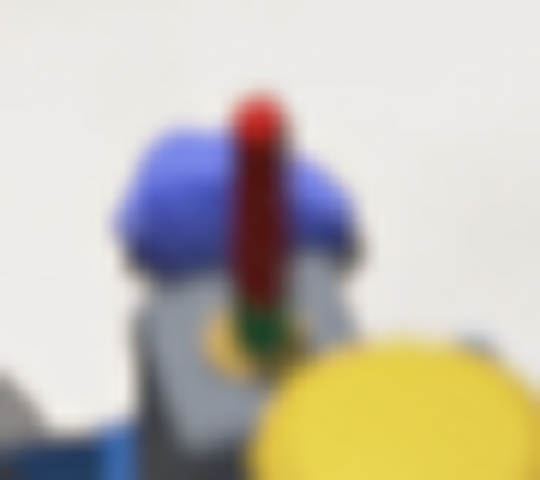

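The green band shows above the brass collar at crop (262,325), and the pin top is at about row 229, where "fully out" projects. I hand in.

```bash
python3 -c "from bench import hand_in; print(hand_in())"
```

```text
the job is handed in; nothing more can be done
None
```

I handed the job in at about 14 s of the 42 s, but the hand-in returned no verdict: the lever is closed and the plunger up after six full presses, the pin is fully out with its green band showing above the collar, and the pump looks unmoved in the pictures.

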